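# Hold open the sprung guard gate of a bench polisher

## Task

Open the guard gate of the bench polishing machine so that its mop can be got at: first squeeze the catch on the post fully in (it stays in), then squeeze the sprung catch of the gate's own grip and, with that squeezed, swing the gate out towards the front, past its ball stop, until it stands wide open, nearly at a right angle. The gate springs back if let go, so finish while still holding it still and wide open; do not disturb the small things lying on the bench.

Things in the scene. Friction and masses are not known exactly. Their poses are not given: they have to be found in the camera images.
- guard: Fixed polishing machine: grey cast base 285 x 305 x 20 mm (x -85 to +200, y -165 to +140), motor (118 mm high) and cloth mop behind a gate hung between a hinge pin (+y end) and a catch post (-y end). Origin on the bench under the gate's plane; -x points out to the front, roughly to the robot. Only the two pairs of uprights stand above 120 mm: to 160 mm (post catch) and 165 mm (gate grip).
- gate_axis (a point): Point on the gate's vertical hinge axis, 138 mm above the bench (guard frame: 0, +110, 138 mm). The gate leaf reaches 180 mm from this axis, is 12 mm thick, from 30 to 110 mm above the bench.
- post_catch_mid (a point): Midway between the outer faces of the post catch's two steel tabs when out, 138 mm above the bench (guard frame: 0, -118, 138 mm). The tabs stand side by side along the guard's y, free from 112 to 160 mm above the bench, each 14 mm thick along y, 23 to 28 mm wide along x; outer faces 46 mm apart, gap 18 mm. The tab on the -y side is fixed; the +y one (nearer the gate) slides.
- post_catch (a joint): Squeeze of the post catch, m: 0 out (tongue blocks the gate's end; starts at 0 to 0.002), 0.012 fully in; the gate is free of it beyond 0.0065. The sliding tab moves towards the fixed one: fully in they measure 34 mm over the outer faces and the middle lies 6 mm further to the guard's -y. About 5 N of rubbing, no spring: it stays where it is left.
- gate_leaf: The swinging gate: dark steel frame with a clear panel and, on its top edge, the grip. Origin on the hinge axis at bench height; its -y axis runs along the leaf from hinge to free end, its -x faces outwards; axes equal the guard's when shut.
- gate_grip_mid (a point): On the gate, midway between the outer faces of the grip's two uprights when not squeezed, 113 mm from the hinge axis along the leaf, 138 mm above the bench. The uprights stand side by side along the leaf, free from 114 to 165 mm above the bench, each 14 mm thick along the leaf, 26 mm wide across it; outer faces 46 mm apart, gap 18 mm. The one nearer the hinge is fixed to the leaf.
- trigger (a joint): Squeeze of the grip's trigger (the upright farther from the hinge), m: 0 out (its tongue keeps the gate shut), 0.012 fully in; the gate is free of it beyond 0.0065. It slides towards the fixed upright: fully in they measure 34 mm over the outer faces and the middle lies 6 mm nearer the hinge. Its spring needs 4 N to start, 8 N fully in, and returns it when let go.
- gate (a joint): Gate angle, rad: 0 shut, 1.5 the stop; grows as the free end swings out to the guard's -x (clockwise from above). A spring closes it with 0.16 Nm shut, 0.46 Nm open (4 N at the grip); from about 0.5 to 0.6 it rides up over the ball stop, some 4 to 6 N more at the grip. Let go when wide, it falls back to the ball stop or shut.
- ball_stop (a point): Top of the sprung steel ball, 12 mm across, standing 9 mm out of the base in front of the gate; the leaf's lower edge rides over it at about 0.6 rad.
- loupe: Bystander: black eye loupe, 34 mm wide, 30 mm high, on the bench in front of the machine. Origin under its centre.
- polish_bar: Bystander: brown bar of polishing compound, 75 x 32 x 28 mm. Origin under its centre.
- parts_jar: Bystander: amber jar with a metal cap, 48 mm wide, 50 mm high, beside the hinge end. Origin under its centre.

How it is judged:
On the way, in this order (a step that is already met when the one before it is completed fails the run):
1. the post catch is squeezed in, the gate still shut (value of joint post_catch above 0.008 m and value of joint gate below 0.1 rad), for 0.1 s.
2. then the trigger of the gate's grip is squeezed (value of joint trigger above 0.0065 m), for 0.05 s.
3. the gate has swung past its ball stop (value of joint gate above 0.85 rad), for 0.05 s.
At the end, for the whole second after the job is handed in: The robot is still holding the gate: it touches the gate leaf (with its grip) with more than 1 N, the gate stands more than 1.2 rad (69 degrees) open and turns slower than 0.1 rad/s, and the post catch is still in by more than 8 mm (value of joint post_catch above 0.008 m and value of joint gate above 1.2 rad and velocity of joint gate between -0.1 and 0.1 rad/s and contact force between any of the fingers, the arm and gate_leaf above 1 N); the arm keeps its last pose, push and grip.
It fails at once if a bystander is pushed more than 20 mm (distance of any of loupe, polish_bar, parts_jar from where it was at the start of the episode above 0.02 m).
It also fails if it takes over 43 s, if anything falls off the work surface, if the arm or the gripper's body presses on something with over 40 N, if the wrist force passes 120 N, or if a joint passes its speed limit or range.

## Robot

A 6-joint arm with a two-finger parallel gripper is mounted at the origin on the work surface. World frame = base frame: x ahead of the robot, y to its left, z up, the work surface at z = 0. Lengths are in m, angles in rad, forces in N, time in s.
With the tool pointing down it reaches from about 0.275 to 0.725 m from the base axis. Payload 15.9 kg.
Tool frame: the origin (TCP) lies between the finger pads; the fingertips stand 8 mm ahead of it and the grasp point (between the pads) lies 11 mm behind it; z points along the fingers, y is the direction in which the jaws open and shut (so a half turn about z gives the same grasp; the last joint's range is limited). The gripper opens to 85 mm and grips with 20 to 120 N. Pads are 22 mm wide; open, the fingers measure 114 mm over their backs; the gripper's body (76 mm by 85 mm) begins 54 mm behind the grasp point. The pads swing forward as they close: fully open they stand 13 mm farther back than shut.
Start: joints at [1.277, 0.213, -0.034, 1.323, 0, 1.571], TCP at [0.145, 0.479, 0.239] pointing down, gripper open.
Joint ranges: [-2.98, 2.98], [-0.74, 1.72], [-1.14, 1.35], [-2.1, 2.04], [-1.57, 1.44], [-3.14, 3.14]. Speed limits (rad/s): [1.89, 1.89, 2.39, 2.57, 3.14, 3.14].

## Interface

Orientations are given as [roll, pitch, yaw] about the fixed x, y, z axes, in that order (R = Rz(yaw) Ry(pitch) Rx(roll)).
In Python, from plant import bot, optics, workorder gives the robot as it stands. Calls block until the motion is done:
- bot.move_to(position, orientation): joint-space move of the TCP to a pose.
- bot.servo_line(position, rot=None, feed=0.15, contact_N=None): straight line of the TCP; rot=None keeps the orientation; feed is the mean speed in m/s. With contact_N (N) it stops when the force on the tool has changed by that much, and returns True; else False.
- bot.move_joints(angles): joint-space move.
- bot.set_gripper(opening): finger opening in m; the grip force is fixed at half the most; returns when the fingers have stopped.
- bot.sleep(seconds).
- bot.ik(position, orientation): joint angles nearest the present ones, or None.
- optics.snapshot(name): name is "scene" or "top" or "wrist"; returns a dict with "img" (384x512x3 uint8, blue, green, red), "mtx" (3x3 intrinsics, pixels), "origin" and "orientation" of the camera in the world. Camera axes: x right, y up, looking along -z (the intrinsics and any distortion apply to the point x, -y, -z); pixel columns grow to the right and rows downward; lengths in m; the calibration is good to about 2 mm. A picture is of the moment at which its call begins. There is no depth.
A pose or a line that the arm cannot do raises bot.IKError and nothing moves.
- workorder.hand_in(): hands the job in, once; it reports no verdict.
Readings, each from a call of its own:
- bot.current_time_s(): time.
- bot.current_joint_positions(): joint angles.
- bot.current_qvel(): joint speeds.
- bot.current_effort(): joint torques, N m.
- bot.current_tool_pos(): TCP position.
- bot.current_tcp_rot(): TCP orientation.
- bot.current_contact_force(): force on the tool from outside, world axes, zero at the start.
- bot.current_wrist_torque(): the same for the moment, N m.
- bot.current_gripper_width(): finger opening in m.
Only numpy, scipy, OpenCV 4.12 (cv2) and the standard library are available. Lean on these libraries where they do the work, as an engineer would, in place of code of your own. Each camera call takes 0.05 s, during which the arm holds its last target.

## Working session

There is one attempt and no reset: what is moved stays moved. The work goes in short steps, each a Python script; the robot and the scene stay as the last script left them, time stands still between calls to the robot, and variables do not carry over. Pictures are saved under pics/ and viewed, and the job is handed in when it is done.

```bash
ls; mkdir -p pics; python3 - <<'E'
from plant import bot, optics
import cv2
for n in ["scene","top","wrist"]:
    s=optics.snapshot(n); cv2.imwrite(f"pics/{n}0.png",s["img"]); print(n,s["mtx"],s["origin"],s["orientation"],[k for k in s])
print(bot.current_time_s(),bot.current_tool_pos(),bot.current_tcp_rot())
E
```

```text
pics
scene [[448.51659283   0.         263.50163973]
 [  0.         448.51659283 190.24205848]
 [  0.           0.           1.        ]] [1.00513262 0.26378275 0.74304119] [ 0.70013709 -0.00995675  2.00883605] ['img', 'mtx', 'origin', 'orientation']
top [[419.292309     0.         267.37654367]
 [  0.         419.292309   192.56072663]
 [  0.           0.           1.        ]] [0.45635404 0.03955655 1.06987232] [ 0.06249311  0.0056905  -1.5449934 ] ['img', 'mtx', 'origin', 'orientation']
wrist [[314.21085206   0.         251.73592105]
 [  0.         314.21085206 187.46729466]
 [  0.           0.           1.        ]] [0.08201221 0.49763826 0.37322977] [-2.63367612e-01 -4.63182775e-07  1.27678627e+00] ['img', 'mtx', 'origin', 'orientation']
0.15 [0.14470407 0.47832575 0.23892001] [-3.14069731e+00  2.24550652e-06  2.84784275e+00]
```

View pics/top0.png

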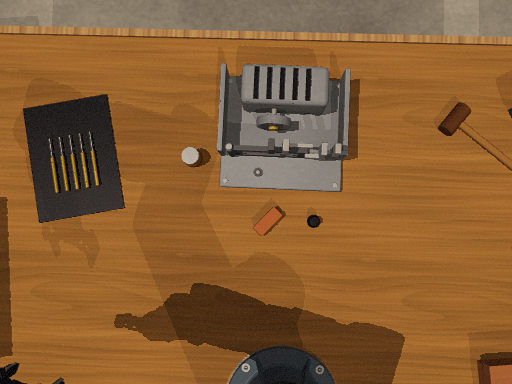

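View pics/scene0.png

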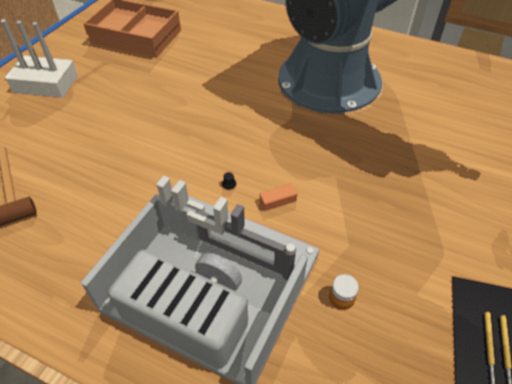

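View pics/wrist0.png

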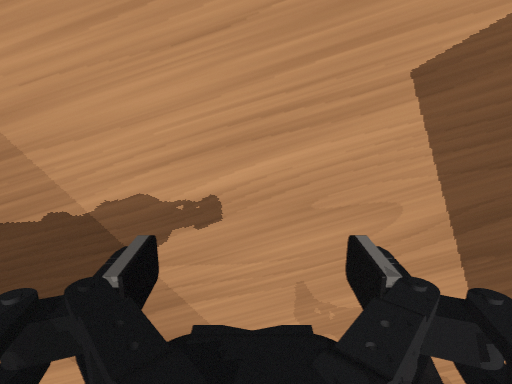

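The top view shows the machine at about px (280,130), the gate along row ~150, the jar at (191,156), the bar at (268,221) and the loupe at (314,221). I'll zoom in for corner picks.

```bash
python3 - <<'E'
import cv2
a=cv2.imread("pics/top0.png")[55:200,205:365]; cv2.imwrite("pics/topz.png",cv2.resize(a,None,fx=5,fy=5,interpolation=cv2.INTER_CUBIC)[:600])
a=cv2.imread("pics/top0.png")[130:200,205:365]; cv2.imwrite("pics/topz.png",cv2.resize(a,None,fx=5,fy=5,interpolation=cv2.INTER_CUBIC))
a=cv2.imread("pics/scene0.png")[160:300,130:330]; cv2.imwrite("pics/scz.png",cv2.resize(a,None,fx=4,fy=4,interpolation=cv2.INTER_CUBIC))
E
```

```text
(no output)
```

View pics/topz.png

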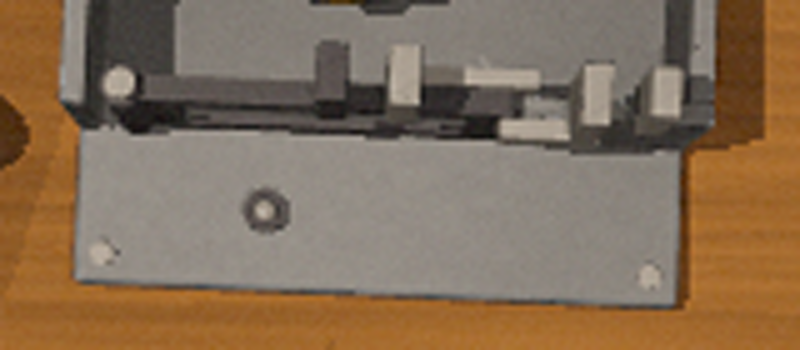

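View pics/scz.png

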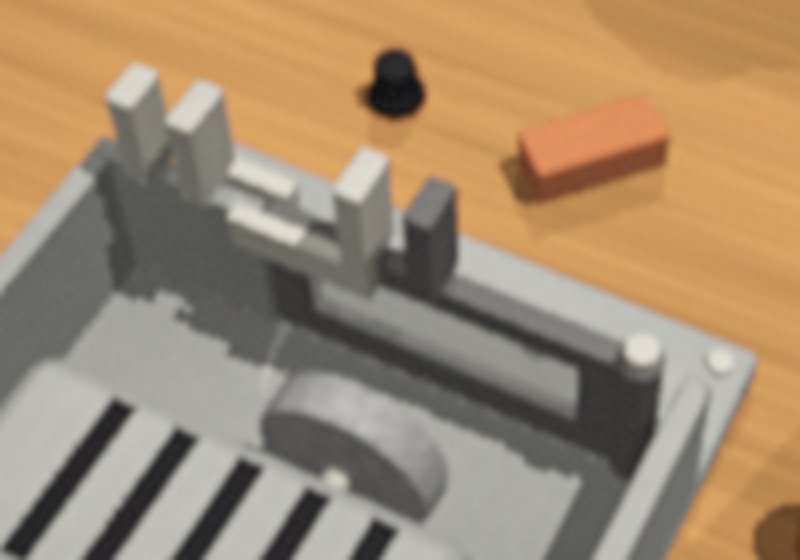

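```bash
cat > h.py <<'E'
import numpy as np
from scipy.spatial.transform import Rotation as Ro
def proj(s,P):
    R=Ro.from_euler('xyz',s["orientation"]).as_matrix()
    c=(np.atleast_2d(P)-s["origin"])@R
    K=np.array(s["mtx"]); return np.c_[K[0,2]+K[0,0]*c[:,0]/-c[:,2], K[1,2]-K[1,1]*c[:,1]/-c[:,2]]
def back(s,uv,z):
    R=Ro.from_euler('xyz',s["orientation"]).as_matrix();K=np.array(s["mtx"])
    d=R@np.array([(uv[0]-K[0,2])/K[0,0],-(uv[1]-K[1,2])/K[1,1],-1]); o=np.array(s["origin"])
    return o+d*(z-o[2])/d[2]
def g2w(p,G):
    c,s=np.cos(p[2]),np.sin(p[2]); G=np.atleast_2d(G)
    return np.c_[p[0]+c*G[:,0]-s*G[:,1],p[1]+s*G[:,0]+c*G[:,1],G[:,2]]
E
python3 - <<'E'
from h import *
from plant import optics
from scipy.optimize import least_squares
T=optics.snapshot("top");S=optics.snapshot("scene")
tz=lambda u,v:(u/5+205,v/5+130); sz=lambda u,v:(u/4+130,v/4+160)
top=[((-.085,.14,.02),tz(76,281)),((-.085,-.165,.02),tz(678,305)),((0,-.134,.16),tz(665,90)),((0,-.102,.16),tz(599,93)),((0,.013,.165),tz(333,63)),((0,-.019,.165),tz(406,75))]
sc=[((-.085,.14,.02),sz(755,355)),((0,-.134,.16),sz(134,86)),((0,-.102,.16),sz(198,104)),((0,.013,.165),sz(433,198)),((0,-.019,.165),sz(364,170))]
def res(p,sel):
    r=[]
    if 't' in sel: r.append(proj(T,g2w(p,[a for a,_ in top]))-[b for _,b in top])
    if 's' in sel: r.append(proj(S,g2w(p,[a for a,_ in sc]))-[b for _,b in sc])
    return np.concatenate(r).ravel()
for sel in ['t','s','ts']:
    o=least_squares(res,[.55,.0,0],args=(sel,)); print(sel,o.x); print(o.fun.reshape(-1,2).round(1).tolist())
p=o.x; np.save("p.npy",p)
print(g2w(p,[(0,.11,.138),(0,-.118,.138),(0,-.003,.138)]))
for n,uv,z in [("loupe",(314,221),.015),("bar",(268,221),.02),("jar",(191,156),.05)]: 
    w=back(T,uv,z);c,s=np.cos(p[2]),np.sin(p[2]);d=w-np.r_[p[:2],0]; print(n,w,"guard",c*d[0]+s*d[1],-s*d[0]+c*d[1])
E
```

```text
t [ 0.6180867   0.02642497 -0.02302187]
[[-0.9, -0.6], [0.1, 0.5], [0.9, -0.1], [-0.6, -1.4], [0.1, 1.7], [0.2, -0.0]]
s [ 0.61623996  0.02910686 -0.02742106]
[[1.8, -0.1], [-0.3, -1.0], [-0.7, 0.9], [-0.4, -0.1], [-0.2, -0.1]]
ts [ 0.61694344  0.02807923 -0.02373045]
[[-1.5, -0.2], [-0.5, 0.9], [0.1, 0.4], [-1.3, -0.9], [-0.7, 2.2], [-0.6, 0.5], [1.1, -0.3], [-1.2, -0.8], [-1.5, 1.1], [-1.1, 0.0], [-1.0, 0.0]]
[[ 0.61955354  0.13804826  0.138     ]
 [ 0.61414351 -0.08988755  0.138     ]
 [ 0.61687225  0.02508007  0.138     ]]
loupe [ 0.45370493 -0.07150577  0.015     ] guard -0.16082957479955423 -0.1034303153068185
bar [0.45075098 0.04383022 0.02      ] guard -0.1665194039332191 0.011803104394765203
jar [0.60506738 0.23662459 0.05      ] guard -0.016821120886370347 0.20820484630933248
```

```bash
python3 - <<'E'
from h import *
from plant import bot
p=np.load("p.npy"); H=g2w(p,[(0,.11,0)])[0]
print(bot.current_joint_positions())
for off in (0,np.pi):
  for k in (0,.5,1,1.45):
    psi=p[2]-k; pos=H[:2]-.107*np.array([-np.sin(psi),np.cos(psi)])
    q=bot.ik([*pos,.13],[np.pi,0,psi+off]); print(off,k,pos,None if q is None else np.round(q,2))
  q=bot.ik([*g2w(p,[(0,-.124,0)])[0][:2],.3],[np.pi,0,p[2]+off]); print(off,None if q is None else np.round(q,2))
E
```

```text
[ 1.27697537e+00  2.13107116e-01 -3.46389902e-02  1.32347029e+00
  1.51467556e-05  1.57080381e+00]
0 0 [0.61701462 0.03107838] [ 0.05  0.49  0.09  1.17  0.   -3.07]
0 0.5 [0.56604134 0.04539058] [ 0.08  0.39 -0.07  1.11  0.   -2.54]
0 1 [0.52816971 0.08238861] [ 0.15  0.33 -0.16  1.08  0.   -1.96]
0 1.45 [0.51305721 0.12767851] [ 0.24  0.32 -0.18  1.08  0.   -1.42]
0 [-0.15  0.49  0.52  1.59  0.    3.01]
3.141592653589793 0 [0.61701462 0.03107838] [0.05 0.49 0.09 1.17 0.   0.07]
3.141592653589793 0.5 [0.56604134 0.04539058] [ 0.08  0.39 -0.07  1.11  0.    0.6 ]
3.141592653589793 1 [0.52816971 0.08238861] [ 0.15  0.33 -0.16  1.08  0.    1.18]
3.141592653589793 1.45 [0.51305721 0.12767851] [ 0.24  0.32 -0.18  1.08  0.    1.72]
3.141592653589793 [-0.15  0.49  0.52  1.59  0.   -0.13]
```

```bash
python3 - <<'E'
from h import *
from plant import bot,optics
import cv2
p=np.load("p.npy"); w=g2w(p,[(0,-.122,0)])[0]
bot.move_to([w[0],w[1],.26],[np.pi,0,p[2]+np.pi])
print(bot.current_time_s(),bot.current_tool_pos(),bot.current_tcp_rot(),bot.current_contact_force())
s=optics.snapshot("wrist"); im=s["img"].copy()
for a in [(0,-.141,.16),(0,-.127,.16),(0,-.109,.16),(0,-.095,.16),(0,-.026,.165),(0,-.012,.165),(0,.006,.165),(0,.02,.165),(-.085,-.165,.02)]:
    u=proj(s,g2w(p,[a]))[0]; cv2.circle(im,(int(u[0]),int(u[1])),2,(0,0,255),-1)
cv2.imwrite("pics/w1.png",cv2.resize(im,(768,576)))
E
```

```text
2.8667 [ 0.61410452 -0.09307709  0.2600542 ] [3.14148806e+00 5.75858663e-05 3.11878880e+00] [ 0.18067213 -0.45877915  0.02908856]
```

View pics/w1.png

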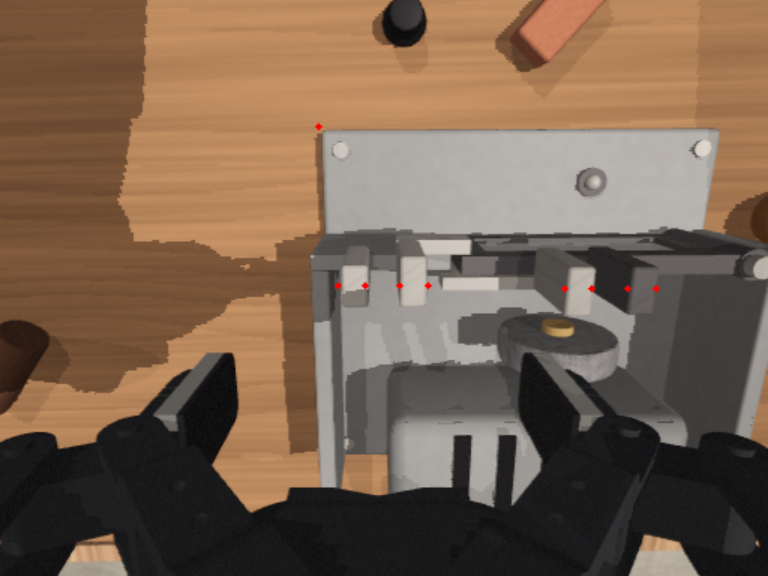

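The wrist view confirms the fit: the tabs at px x≈356 and 413 and the grip at 580 and 643 (768 px scale) match the projections to about 1 mm. Next I descend and squeeze the post catch.

```bash
python3 - <<'E'
from h import *
from plant import bot,optics
import cv2
p=np.load("p.npy"); w=g2w(p,[(0,-.1235,0)])[0]
print(bot.servo_line([w[0],w[1],.130],feed=.12,contact_N=15))
print(bot.current_time_s(),bot.current_tool_pos(),bot.current_contact_force())
for o in (.05,.042,.038,.035):
    bot.set_gripper(o); print(o,bot.current_gripper_width(),bot.current_contact_force().round(1),bot.current_time_s())
s=optics.snapshot("wrist"); cv2.imwrite("pics/w2.png",s["img"])
E
```

```text
False
4.15 [ 0.61444419 -0.09543999  0.1307824 ] [-0.24120095 -0.4205799  -0.43736876]
0.05 0.0501292992673448 [0.2 5.3 2.6] 4.6
0.042 0.041860888123492604 [1.  5.4 4.3] 4.85
0.038 0.038056778365751935 [0.3 4.5 3.1] 5.0667
0.035 0.03484823590654587 [1.1 5.1 3.6] 5.2833
```

View pics/w2.png

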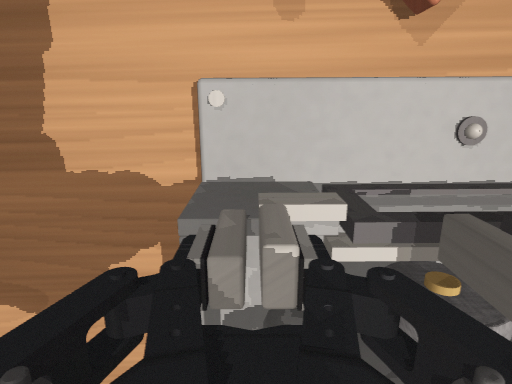

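The catch tabs are between the pads (px 212–298), with a slight gap on the fixed side. I'll squeeze until it stalls.

```bash
python3 - <<'E'
from h import *
from plant import bot,optics
import cv2
for o in (.033,.030):
    bot.set_gripper(o); print(o,bot.current_gripper_width(),bot.current_contact_force().round(1),bot.current_time_s())
bot.sleep(.2);print(bot.current_gripper_width(),bot.current_contact_force().round(1),bot.current_tool_pos())
s=optics.snapshot("wrist"); cv2.imwrite("pics/w3.png",s["img"])
E
```

```text
0.033 0.033423691552860436 [0.6 3.4 6. ] 5.55
0.03 0.03255395801435422 [-0.1  2.   7.2] 5.7667
0.03268832088467811 [-1.   0.8  6.2] [ 0.61415509 -0.09578336  0.1303239 ]
```

View pics/w3.png

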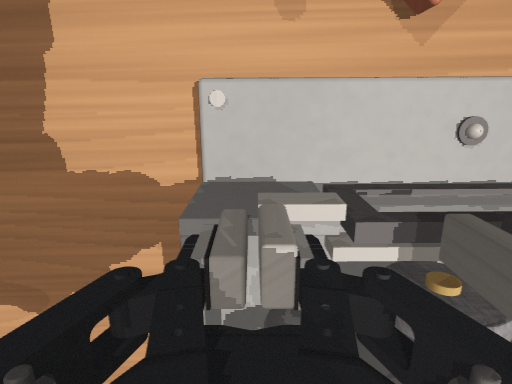

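Fully squeezed: it stalled at 32.6 mm with balanced forces. Now I release, move to the gate's grip and squeeze that.

```bash
python3 - <<'E'
from h import *
from plant import bot,optics
import cv2
p=np.load("p.npy"); 
bot.set_gripper(.085); print(bot.current_gripper_width(),bot.current_contact_force().round(1))
t=bot.current_tool_pos(); bot.servo_line([t[0],t[1],.205],feed=.15)
w=g2w(p,[(0,.003,0)])[0]
bot.servo_line([w[0],w[1],.205],feed=.15)
print(bot.servo_line([w[0],w[1],.132],feed=.12,contact_N=15))
print(bot.current_time_s(),bot.current_tool_pos(),bot.current_contact_force())
s=optics.snapshot("wrist"); cv2.imwrite("pics/w4.png",s["img"])
for o in (.045,.036,.030):
    bot.set_gripper(o); print(o,bot.current_gripper_width(),bot.current_contact_force().round(1),bot.current_time_s())
bot.sleep(.2);print(bot.current_gripper_width(),bot.current_contact_force().round(1),bot.current_tool_pos())
s=optics.snapshot("wrist"); cv2.imwrite("pics/w5.png",s["img"])
E
```

```text
0.08501333498170358 [-0.9 -0.7 -0.5]
False
8.9833 [0.61740795 0.03087236 0.13273204] [ 1.05281256 -0.05320145 -0.05960042]
0.045 0.04480894453151918 [-0.3 -5.3  4.2] 9.5083
0.036 0.03655861009012784 [-0.9 -4.3  5.1] 9.7667
0.03 0.03286304885027488 [-1.9  7.3 10.3] 9.9833
0.03295639169974174 [-2.8  7.6 10.6] [0.61740654 0.03195902 0.13297577]
```

View pics/w4.png

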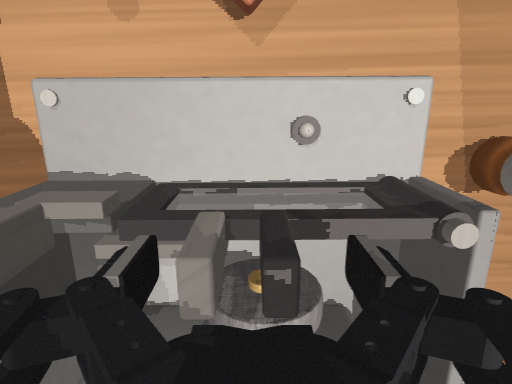

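View pics/w5.png

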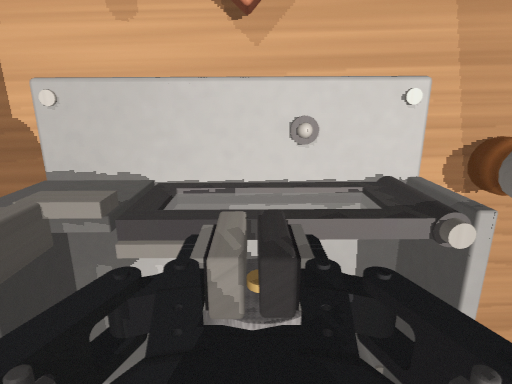

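The trigger is fully in: the pads hold both uprights (px 212–295) at 33 mm. Next is the swing, along the arc, watching the forces.

```bash
cat > swing.py <<'E'
from h import *
from plant import bot,optics
import cv2
def swing(ks,r=.1065,dH=(0,0),feed=.08):
    p=np.load("p.npy"); H=g2w(p,[(0,.11,0)])[0][:2]+dH
    for k in ks:
        psi=p[2]-k; l=np.array([-np.sin(psi),np.cos(psi)]); n=np.array([np.cos(psi),np.sin(psi)])
        pos=H-r*l
        bot.servo_line([*pos,.132],[np.pi,0,psi+np.pi],feed=feed)
        F=bot.current_contact_force(); t=bot.current_tool_pos()
        d=t[:2]-H; a=np.arctan2(d[0],-d[1])
        print(f"k{k:.2f} act {(p[2]-a):.3f} R{np.hypot(*d)*1e3:.1f} Frad {F[:2]@l:.1f} Ftan {F[:2]@n:.1f} Fz {F[2]:.1f} w {bot.current_gripper_width():.4f} yaw {bot.current_tcp_rot()[2]:.3f} t {bot.current_time_s():.2f} Tz {bot.current_wrist_torque()[2]:.2f}")
E
python3 - <<'E'
from swing import *
swing([.08,.16,.24,.32,.4])
s=optics.snapshot("wrist"); cv2.imwrite("pics/w6.png",s["img"])
s=optics.snapshot("top"); cv2.imwrite("pics/t6.png",s["img"])
E
```

```text
k0.08 act 0.078 R106.1 Frad 2.6 Ftan -1.0 Fz 10.4 w 0.0325 yaw 3.038 t 10.49 Tz 0.28
k0.16 act 0.158 R106.1 Frad 1.8 Ftan -1.0 Fz 9.7 w 0.0331 yaw 2.958 t 10.75 Tz 0.36
k0.24 act 0.238 R106.2 Frad 1.7 Ftan -1.4 Fz 9.3 w 0.0327 yaw 2.878 t 11.01 Tz 0.34
k0.32 act 0.318 R106.2 Frad 1.3 Ftan -1.1 Fz 10.4 w 0.0327 yaw 2.798 t 11.27 Tz 0.32
k0.40 act 0.399 R106.3 Frad -0.1 Ftan -1.3 Fz 11.4 w 0.0326 yaw 2.718 t 11.53 Tz 0.38
```

View pics/w6.png

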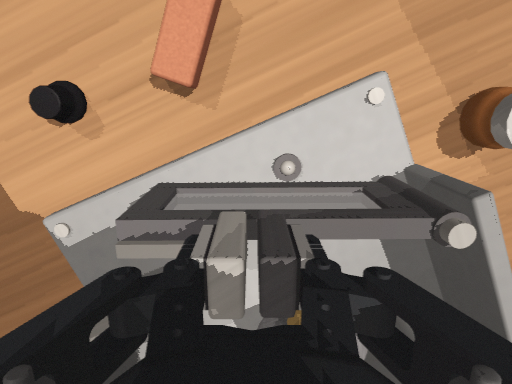

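The gate turns with the gripper (leaf square in the wrist view, base rotated about 0.4 rad) and forces are small. Continuing past the ball stop.

```bash
python3 - <<'E'
from swing import *
swing([.48,.56,.64,.72,.8,.9,1.0,1.1,1.2,1.3,1.38])
bot.sleep(.3)
s=optics.snapshot("wrist"); cv2.imwrite("pics/w7.png",s["img"])
s=optics.snapshot("top"); cv2.imwrite("pics/t7.png",s["img"])
s=optics.snapshot("scene"); cv2.imwrite("pics/s7.png",s["img"])
E
```

```text
k0.48 act 0.479 R106.3 Frad -0.7 Ftan -1.2 Fz 11.3 w 0.0330 yaw 2.638 t 11.88 Tz 0.38
k0.56 act 0.560 R106.3 Frad -0.9 Ftan -1.0 Fz 12.6 w 0.0324 yaw 2.558 t 12.14 Tz 0.31
k0.64 act 0.644 R106.3 Frad -1.8 Ftan -3.3 Fz 14.5 w 0.0325 yaw 2.478 t 12.40 Tz 0.07
k0.72 act 0.720 R106.4 Frad -3.2 Ftan -0.7 Fz 13.1 w 0.0326 yaw 2.398 t 12.66 Tz 0.40
k0.80 act 0.800 R106.5 Frad -4.6 Ftan 0.3 Fz 13.9 w 0.0328 yaw 2.318 t 12.92 Tz 0.33
k0.90 act 0.901 R106.5 Frad -5.4 Ftan -0.0 Fz 15.2 w 0.0323 yaw 2.218 t 13.20 Tz 0.32
k1.00 act 1.001 R106.6 Frad -6.0 Ftan 0.3 Fz 15.5 w 0.0326 yaw 2.118 t 13.48 Tz 0.33
k1.10 act 1.102 R106.7 Frad -6.9 Ftan 0.3 Fz 17.6 w 0.0327 yaw 2.018 t 13.77 Tz 0.30
k1.20 act 1.202 R106.8 Frad -6.2 Ftan 2.1 Fz 17.6 w 0.0327 yaw 1.918 t 14.05 Tz 0.29
k1.30 act 1.302 R106.8 Frad -7.5 Ftan 1.6 Fz 18.8 w 0.0326 yaw 1.818 t 14.33 Tz 0.23
k1.38 act 1.382 R106.9 Frad -8.6 Ftan 1.9 Fz 19.7 w 0.0326 yaw 1.738 t 14.59 Tz 0.16
```

View pics/w7.png

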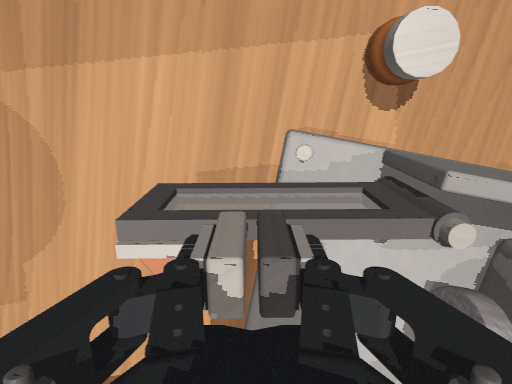

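View pics/s7.png

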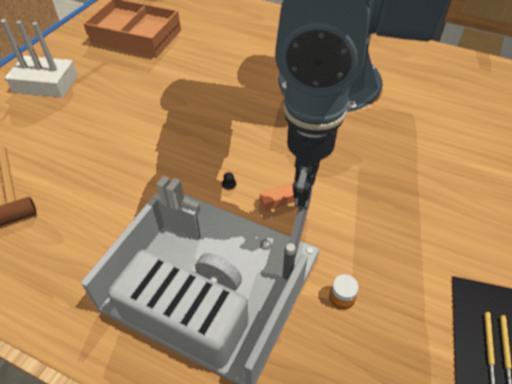

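View pics/t7.png

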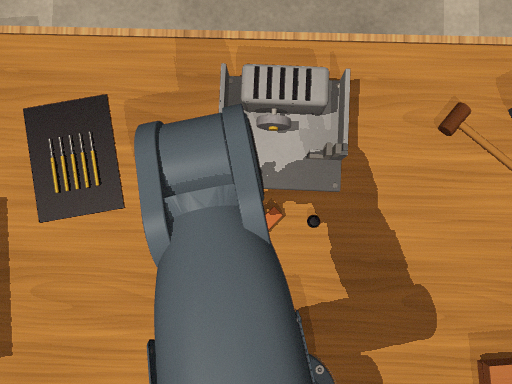

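The gate stands wide open, still gripped. The post tabs are close together at scene px (170,190), and the bystanders have not moved. One last steadiness check, then I hand in.

```bash
python3 - <<'E'
from plant import bot,workorder
bot.sleep(.3)
print(bot.current_qvel().round(4),bot.current_gripper_width(),bot.current_contact_force(),bot.current_tcp_rot()[2],bot.current_time_s())
workorder.hand_in()
print(bot.current_time_s(),bot.current_gripper_width(),bot.current_tcp_rot()[2])
E
```

```text
[-0.0001  0.0025 -0.0002  0.0008 -0.0016 -0.0002] 0.03264774526130761 [-7.12836779 -2.02437025 18.99043948] 1.7382621596840426 15.3417
the job is handed in; nothing more can be done
the job is handed in; nothing more can be done
```

The gate is open at about 1.38 rad and the arm is still holding it there. I handed the job in at 15.3 s of the 43 s allowed; no verdict is reported.

**What I did:** I found the machine from the top and scene pictures, and a wrist picture agreed to about 1 mm. I squeezed the post catch until the fingers stalled at 32.6 mm, which means it is fully in, and let go. I then squeezed the gate's grip to about 33 mm and swung the gate along its arc past the ball stop.

**Last checks:**
- **Arm:** it was practically still, with joint speeds of 0.0025 rad/s or less. The grip was still fully squeezed at 32.6 mm, and the force on the tool was about 20 N, mostly vertical.
- **Post catch:** the scene picture showed its tabs still close together. I judged this by eye and did not measure it again.
- **Bystanders:** the loupe and the jar looked unmoved. The polish bar was partly hidden by the gripper, but what could be seen was where it started.
- **Disagreements:** none of the checks failed. The sideways pull on the gripper along the gate rose to about 9 N by the end of the swing, probably because my hinge position was about 1 mm out. That is well under the force limits.

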